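# Draw a batch of dowels from the bench hopper

## Robot

A 6-joint arm with a two-finger parallel gripper is mounted at the origin on the work surface. World frame = base frame: x ahead of the robot, y to its left, z up, the work surface at z = 0. Lengths are in m, angles in degrees, forces in N, time in s.
With the tool pointing down it reaches from about 0.3 to 0.875 m from the base axis. Payload 6.4 kg.
Tool frame: the origin (TCP) lies between the finger pads; the fingertips stand 25 mm ahead of it and the grasp point (between the pads) lies 6 mm ahead of it (arm.finger_overhang is the distance from the TCP to the fingertips, in m); z points along the fingers, y is the direction in which the jaws open and shut (so a half turn about z gives the same grasp; the last joint's range is limited). The gripper opens to 88 mm and grips with 3 to 60 N. Pads are 18 mm wide; open, the fingers measure 123 mm over their backs; the gripper's body (75 mm by 187 mm) begins 45 mm behind the grasp point.
Start: joints at [-86.591, 10.359, 92.074, -0, 77.567, -11.82], TCP at [0.151, -0.555, 0.264] pointing down, gripper open.
Joint ranges: [-171.53, 171.53], [-51.25, 118.39], [17.06, 147.69], [-65.23, 245.23], [0, 150.52], [-178.68, 178.68]. Speed limits (degrees/s): [147.25, 147.25, 172.46, 180, 180, 180].

## Interface

Orientations are given as [roll, pitch, yaw] about the fixed x, y, z axes, in that order (R = Rz(yaw) Ry(pitch) Rx(roll)).
In Python, from cell import arm gives the robot as it stands.
- The arm moves only by the shell command python3 -m pendant 'ROWS'. ROWS is JSON, a list of rows, each a list of 3 entries, a list of its own where there are three numbers: the shift along the tool's x, y, z in m, then the turn, a rotation vector about the tool's x, y, z in rad, then the opening, from 0 (shut) to 1 (fully open). A call has exactly 10 rows; each row is the pose to reach, as a shift and turn from the pose commanded when the call began, along the tool's axes at that moment; what a row does not reach only later rows make up. A row lasts 1/10 s, in which the tool goes at most 50 mm and 8.59 degrees, less where a joint would pass 70% of its speed; a pose out of reach is approached as far as the arm can. A call with a gripper value outside its range is refused whole. The fingers move at their own pace and stop on an object; the grip force is fixed at half the most. Time passes only in rows, so rows that repeat a pose let the fingers close, or fill a call up. It gives the time, the measured TCP pose, the force and the opening at its end, in the units of the state.
- arm.observe(): the state, without advancing time (a new reading comes with each control period).
- arm.capture(name): name is "scene" or "top" or "wrist"; returns a dict with "frame" (480x640x3 uint8, blue, green, red), "intrinsics" (3x3 intrinsics, pixels), "k1" (the pictures are not rectified: a ray, as slopes to the right and down, at radius r is drawn at 1 + k1 r^2 times it, then the intrinsics apply), "camera_from_world" (4x4, takes a point from world to camera coordinates). Camera axes: x right, y down, z forward; pixel columns grow to the right and rows downward; lengths in m; the calibration is good to about 2 mm. A picture is of the moment at which its call begins. There is no depth.
- arm.sign_off(): hands the job in, once; it reports no verdict.
The state is a dict: "t": time; "joints": joint angles; "qd": joint speeds; "joint_torque": joint torques, N m; "tcp_pos": TCP position; "ee_rot": TCP orientation; "force": force on the tool from outside, world axes, zero at the start; "ft_torque": the same for the moment, N m; "gripper_width": finger opening in m.
Only numpy, scipy, OpenCV 4.12 (cv2) and the standard library are available. Lean on these libraries where they do the work, as an engineer would, in place of code of your own. Each camera call takes 0.05 s, during which the arm holds its last target. There are 200 camera calls.

## Task

Take the hand scoop by its handle and, keeping hold of it, push the hopper's hanging shutter lip gently aside with the side of the pan right up to its stop, and keep the shutter fully open for a moment until all four dowels have dropped into the pan. Then set the loaded scoop down upright with its pan in the middle of the cork mat and let go, and push the shutter gently fully closed. Do not knock the tape measure or the wrench lying nearby.

Things in the scene. Friction and masses are not known exactly. Their poses are not given: they have to be found in the camera images.
- hopper: Fixed plywood gravity hopper, 275 mm tall. Origin on the bench right under its outlet's centre; x points from its front to its back, y is the way the shutter opens, z up. Neck with clear front and back: front face at x -0.038, sides y +-0.023, 82 to 202 mm high; flared mouth above, x -0.044, y +-0.05, to 265 mm high. Two posts behind at x +0.108, y +-0.070; foot from x +0.085 back. Below, free from the bench to the shutter, open in front and at both sides.
- outlet (a point): Centre of the outlet, under the neck, 82 mm above the bench, axes as the hopper. Four dowels lie one above another over it. The scoop's pan fits under it, handle pointing to the hopper's -x; with the pan's side against the lip and the shutter fully open, the pan is centred under the outlet.
- shutter (a joint): Aluminium slide: 0 closed, 0.045 m fully open, along hopper +y; hard stop at each end; may start up to 8 mm open. Dowels drop only beyond about 0.035. A weak spring pulls it closed (2.7 N at full opening) and the rails rub with about 1.5 N: let go when open, it creeps back to about 0.025 and stays; the rest must be pushed.
- lip (a point): Centre of the face of the shutter's hanging lip, a plate 40 mm wide (along hopper x), 6 mm thick, from 76 (the shutter's underside) down to 28 mm above the bench. The face looks to hopper -y; the pan's side pushes it towards +y. It moves with the shutter: at joint 0 it is at hopper x -0.030, y +0.002.
- tab (a point): On the outer (+y) face of the upright tab at the shutter's +y end: 60 mm wide along hopper x, 6 mm thick, 76 to 126 mm above the bench; this point is 105 mm high. Pushing this face to hopper -y closes the shutter. It moves with the shutter: at joint 0 it is at hopper x 0, y +0.106. Nothing fixed is under or beyond it.
- dowel0_center (a point): Centre of one of the four alike beech dowels in the hopper, 60 mm long, 22 mm thick, lying along its x; 16 g.
- dowel1_center (a point): Centre of one of the four alike beech dowels in the hopper, 60 mm long, 22 mm thick, lying along its x; 16 g.
- dowel2_center (a point): Centre of one of the four alike beech dowels in the hopper, 60 mm long, 22 mm thick, lying along its x; 16 g.
- dowel3_center (a point): Centre of one of the four alike beech dowels in the hopper, 60 mm long, 22 mm thick, lying along its x; 16 g.
- scoop_handle (a point): Grip point in the middle of the height of the hand scoop's wooden handle, 47 mm above the scoop's underside and 128 mm from the pan's centre. The handle is a straight bar 20 mm wide, 26 mm tall (34 to 60 mm high), running from the pan along the scoop's -x to 149 mm from the pan's centre. Axes as the scoop: x from handle to pan, z up. The scoop weighs 0.17 to 0.34 kg.
- scoop_pan (a point): Centre of the underside of the scoop's pan, an open square aluminium pan 100 mm long (x) by 94 mm wide (y) by 60 mm high, walls and floor 3 mm. The handle leaves from its -x wall. Axes: x away from the handle, z up.
- mat: Fixed cork mat, 180 x 150 mm (x, y), 3 mm thick; origin at the centre of its underside on the bench. The scoop starts on the other side of the bench from it.
- tape (a point): Bystander: centre of a steel tape measure, 78 x 40 x 66 mm, standing loose on the bench.
- wrench_grip (a point): Bystander: grip of a loose steel wrench, 180 mm long, lying on the bench.
There are look-alikes about, which are no part of the job. Leave any pink look-alike of the part that bears dowel3_center alone.

How it is judged (in metres and radians):
On the way, in this order (a step that is already met when the one before it is completed fails the run):
1. the held scoop's pan pushes the shutter's lip aside (value of joint shutter above 0.03 m and contact force between scoop and shutter above 0.3 N and contact force between the fingers and scoop above 1 N).
2. all four dowels are in the pan while the held scoop keeps the shutter fully open (x of dowel0_center in the frame of scoop_pan between -0.05 and 0.05 m and y of dowel0_center in the frame of scoop_pan between -0.047 and 0.047 m and z of dowel0_center in the frame of scoop_pan between 0 and 0.06 m and x of dowel1_center in the frame of scoop_pan between -0.05 and 0.05 m and y of dowel1_center in the frame of scoop_pan between -0.047 and 0.047 m and z of dowel1_center in the frame of scoop_pan between 0 and 0.06 m and x of dowel2_center in the frame of scoop_pan between -0.05 and 0.05 m and y of dowel2_center in the frame of scoop_pan between -0.047 and 0.047 m and z of dowel2_center in the frame of scoop_pan between 0 and 0.06 m and x of dowel3_center in the frame of scoop_pan between -0.05 and 0.05 m and y of dowel3_center in the frame of scoop_pan between -0.047 and 0.047 m and z of dowel3_center in the frame of scoop_pan between 0 and 0.06 m and value of joint shutter above 0.043 m and contact force between the fingers and scoop above 1 N), for 0.3 s.
At the end, for the whole second after the job is handed in: All four dowels lie in the scoop's pan, the scoop stands upright (within 0.1 rad), released and at rest with the pan's centre within 40 mm of the cork mat's centre, and the shutter is closed to within 3 mm (x of dowel0_center in the frame of scoop_pan between -0.05 and 0.05 m and y of dowel0_center in the frame of scoop_pan between -0.047 and 0.047 m and z of dowel0_center in the frame of scoop_pan between 0 and 0.06 m and x of dowel1_center in the frame of scoop_pan between -0.05 and 0.05 m and y of dowel1_center in the frame of scoop_pan between -0.047 and 0.047 m and z of dowel1_center in the frame of scoop_pan between 0 and 0.06 m and x of dowel2_center in the frame of scoop_pan between -0.05 and 0.05 m and y of dowel2_center in the frame of scoop_pan between -0.047 and 0.047 m and z of dowel2_center in the frame of scoop_pan between 0 and 0.06 m and x of dowel3_center in the frame of scoop_pan between -0.05 and 0.05 m and y of dowel3_center in the frame of scoop_pan between -0.047 and 0.047 m and z of dowel3_center in the frame of scoop_pan between 0 and 0.06 m and value of joint shutter below 0.003 m and horizontal distance between scoop_pan and mat below 0.04 m and height (world z) of scoop_pan below 0.008 m and angle between scoop_pan's own z axis and vertical below 0.1 rad and linear speed of scoop below 0.02 m/s); the robot touches nothing.
It fails at once if the shutter is rammed (over 40 N) (contact force between any of scoop, the fingers, the arm and shutter above 40 N).
It fails at once if the scoop is tipped over (more than 0.5 rad) (angle between scoop_pan's own z axis and vertical above 0.5 rad).
It fails at once if the tape measure or the wrench is shifted by more than 20 mm (distance of any of tape, wrench_grip from where it was at the start of the episode above 0.02 m).
It also fails if it takes over 69 s, if anything falls off the work surface, if the arm or the gripper's body presses on something with over 40 N, if the wrist force passes 120 N, or if a joint passes its speed limit or range.

## Working session

There is one attempt and no reset: what is moved stays moved. The work goes in short steps, Python scripts to look and compute and a shell command to move; the robot and the scene stay as the last step left them, time stands still between calls to the robot, and variables do not carry over. Pictures are saved under pics/ and viewed, about 8 in all and at most 12, crops included, and the job is handed in when it is done.

```bash
mkdir -p pics; ls; python3 - <<'E'
from cell import arm
import cv2,pickle
d={}
for n in("scene","top"):
    c=arm.capture(n);d[n]=c;cv2.imwrite(f"pics/{n}0.png",c["frame"]);print(n,c["intrinsics"],c["k1"],c["camera_from_world"])
pickle.dump(d,open("c0.pkl","wb"))
print(arm.observe())
E
```

```text
pics
scene [[561.38284675   0.         325.44633782]
 [  0.         561.38284675 227.03353616]
 [  0.           0.           1.        ]] 0.01904265410161442 [[-0.70742994  0.70666088  0.01316369  0.39210959]
 [ 0.62138212  0.63071749 -0.46484374 -0.30628431]
 [-0.33678946 -0.3206647  -0.88529487  1.36876752]
 [ 0.          0.          0.          1.        ]]
top [[481.14540048   0.         316.12051977]
 [  0.         481.14540048 233.60511901]
 [  0.           0.           1.        ]] -0.11366502155454579 [[ 2.26612217e-02 -9.99741776e-01  1.68832602e-03 -8.54475408e-03]
 [-9.98198675e-01 -2.27200154e-02 -5.55266308e-02  5.80799145e-01]
 [ 5.55506513e-02 -4.26983506e-04 -9.98455779e-01  9.33684781e-01]
 [ 0.00000000e+00  0.00000000e+00  0.00000000e+00  1.00000000e+00]]
{'t': 0.1, 'joints': array([-8.65915620e+01,  1.03964140e+01,  9.21243620e+01,  4.53260865e-04,
        7.75666407e+01, -1.18193329e+01]), 'qd': array([-0.05312144, -0.12810493, -0.05709254,  0.11180733,  0.01834041,
       -0.0262984 ]), 'joint_torque': array([ 8.18252847e-04, -4.34818125e+01, -3.42693579e+01,  7.03788875e-02,
        3.40518972e-02, -3.83842223e-05]), 'tcp_pos': array([ 0.15102848, -0.55436895,  0.26292539]), 'ee_rot': array([-1.79914527e+02, -1.83383258e-02,  1.52276593e+01]), 'force': array([ 0.3202477 , -0.43104194,  0.23048517]), 'ft_torque': array([-0.06067126, -0.00297214, -0.01776745]), 'gripper_width': 0.08813409440369613}
```

View pics/top0.png

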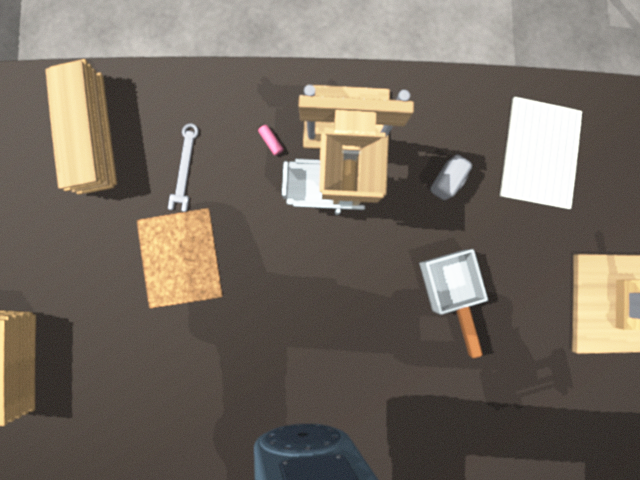

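View pics/scene0.png

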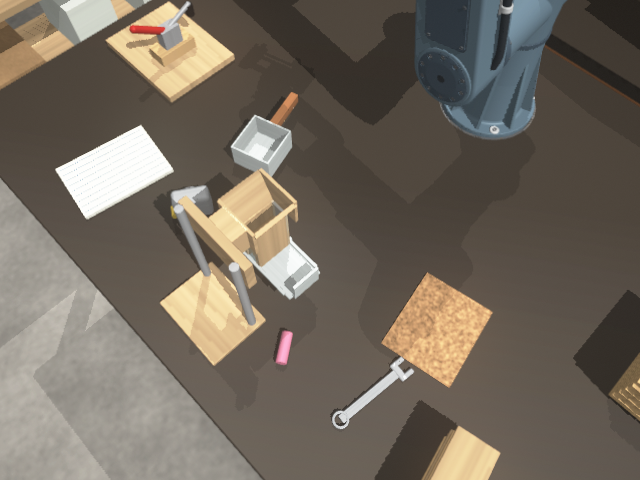

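The top view shows the robot base at the bottom, with world +x up and +y to the left.

| Item | Top view pixel |
|---|---|
| Hopper mouth | (353,165) |
| Post tops | about (309,90) and (404,95) |
| Scoop pan | (455,281), handle to (475,355) |
| Mat | (180,258) |
| Wrench | (185,165) |
| Tape | (452,177) |

**Candidates for the dowels:** the pink rod at (270,140) in top and (285,347) in scene is the look-alike, so I leave it alone. The real dowels are in the hopper neck. There is only one scoop; the board with a red-handled tool at the right is not it.

```bash
cat > h.py <<'E'
import numpy as np,cv2
def ray(c,uv):
    p=cv2.undistortPoints(np.array(uv,float).reshape(-1,1,2),c["intrinsics"],np.array([c["k1"],0,0,0]))[:,0]
    T=c["camera_from_world"];R=T[:3,:3];o=-R.T@T[:3,3]
    return o,np.c_[p,np.ones(len(p))]@R
def plane(c,uv,z):
    o,d=ray(c,uv);return o+d*((z-o[2])/d[:,2])[:,None]
def proj(c,P):
    T=c["camera_from_world"];P=np.atleast_2d(P)
    r,_=cv2.Rodrigues(T[:3,:3]);return cv2.projectPoints(np.array(P,float),r,T[:3,3],c["intrinsics"],np.array([c["k1"],0,0,0.]))[0][:,0]
def blobs(m,amin):
    m=cv2.morphologyEx(m.astype(np.uint8)*255,cv2.MORPH_OPEN,np.ones((3,3)))
    cs,_=cv2.findContours(m,cv2.RETR_EXTERNAL,cv2.CHAIN_APPROX_NONE)
    return [c for c in cs if cv2.contourArea(c)>amin]
E
python3 - <<'E'
import pickle;from h import *
np.set_printoptions(precision=4,suppress=True)
c=pickle.load(open("c0.pkl","rb"))["top"];f=c["frame"]
hsv=cv2.cvtColor(f,cv2.COLOR_BGR2HSV);H,S,V=cv2.split(hsv)
print("px",hsv[258,180],hsv[340,472],hsv[265,430],hsv[180,322],hsv[90,310],hsv[200,300])
def show(n,m,amin,x0,y0,x1,y1,z):
    w=np.zeros_like(m);w[y0:y1,x0:x1]=1
    for b in blobs(m&w,amin):
        r=cv2.minAreaRect(b);bx=cv2.boxPoints(r)
        print(n,"c",np.array(r[0]),"sz",np.array(r[1]),"\n",bx.round(1).tolist(),"\n ->",plane(c,[r[0]],z)[0][:2],plane(c,bx,z)[:,:2].tolist())
show("mat",(S>80)&(V>90),2000,125,195,235,320,.003)
show("handle",(S>120)&(V>70),150,440,295,500,370,.06)
show("pan",(S<60)&(V>90),800,410,235,500,325,.06)
show("mouth",(S>60)&(V>90),800,315,125,395,210,.265)
cv2.imwrite("pics/crop1.png",cv2.resize(f[70:370,250:500],None,fx=2,fy=2,interpolation=cv2.INTER_CUBIC))
E
```

```text
px [ 19 105 249] [ 13 148 229] [ 98  18 207] [ 23  71 252] [107  10 226] [ 97  10 230]
mat c [178.6935 257.7821] sz [91.7904 75.354 ] 
 [[134.60000610351562, 218.0], [209.10000610351562, 206.8000030517578], [222.8000030517578, 297.5], [148.3000030517578, 308.79998779296875]] 
 -> [0.5265 0.2803] [[0.6049530161094547, 0.37526513097813985], [0.6308968003445945, 0.22191122523483817], [0.4493757398682983, 0.1882203542211441], [0.4220018395774457, 0.3396992791568969]]
handle c [469.6058 332.7416] sz [50.6946 14.1935] 
 [[456.1000061035156, 310.1000061035156], [469.79998779296875, 306.3999938964844], [483.1000061035156, 355.3999938964844], [469.3999938964844, 359.1000061035156]] 
 -> [ 0.397  -0.2903] [[0.4395249004003599, -0.26336985970973753], [0.44682616238899986, -0.28979222983296127], [0.3541305251673181, -0.31750652166863164], [0.347042444860353, -0.29095961930657005]]
pan c [453.3524 281.5688] sz [57.1687 57.7576] 
 [[417.8999938964844, 261.79998779296875], [473.5, 246.3000030517578], [488.79998779296875, 301.3999938964844], [433.20001220703125, 316.79998779296875]] 
 -> [ 0.4934 -0.2571] [[0.5295623830498444, -0.1885862461205366], [0.5610158087026059, -0.29566523100635456], [0.4567786149668711, -0.3267305297594978], [0.4263297322398291, -0.21948547569334714]]
mouth c [351.5 164. ] sz [78. 73.] 
 [[315.0, 125.0], [388.0, 125.0], [388.0, 203.0], [315.0, 203.0]] 
 -> [ 0.6708 -0.045 ] [[0.7282718569736482, 0.010070955644964887], [0.7312156281325993, -0.09849051698475571], [0.614322691537786, -0.0995815623291948], [0.6117607114307407, 0.007405926317230192]]
```

View pics/crop1.png

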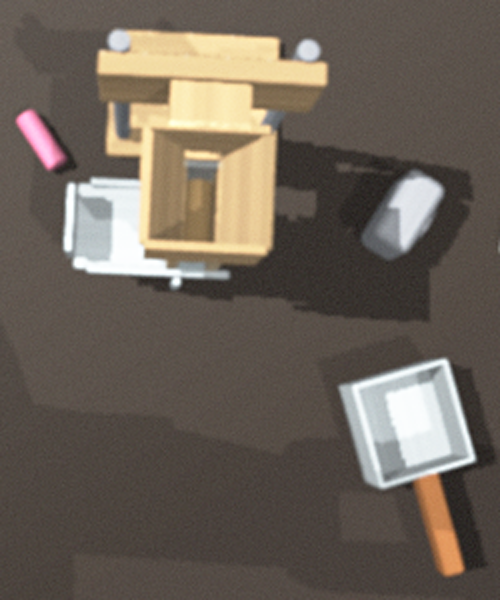

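The crop confirms one scoop with its orange handle. Post tops are at image (309.5,90.5) and (404,95), and the mouth's front rim corners are about (321,194) and (385.5,195). The pink dowel lies loose at (270,140) and the tape is at about (451,177). Next I work out the poses.

```bash
python3 - <<'E'
import pickle;from h import *
np.set_printoptions(precision=4,suppress=True)
D=pickle.load(open("c0.pkl","rb"));c=D["top"]
P=plane(c,[(309.5,90.5),(404,95)],.275)[:,:2];d=P[0]-P[1];print("posts",P,np.linalg.norm(d),"yaw",np.degrees(np.arctan2(-d[0],d[1])))
F=plane(c,[(321,194),(385.7,195)],.265)[:,:2];e=F[0]-F[1];print("front",F,np.linalg.norm(e),"yaw",np.degrees(np.arctan2(-e[0],e[1])))
a=P.mean(0)-F.mean(0);print("axis",a,np.linalg.norm(a),"(0.152) yaw",np.degrees(np.arctan2(a[1],a[0])))
R=plane(c,[(421,263),(473,250),(487.5,300.5),(440,314)],.06)[:,:2];print("pan",R.mean(0),np.linalg.norm(R-np.roll(R,1,0),axis=1))
for k in range(4):
    v=R[k]-R[k-1];print(np.degrees(np.arctan2(v[1],v[0])))
print("tape",plane(c,[(432,193),(447,200),(471,166),(458,155)],.066)[:,:2], "mat corners ok")
yaw=np.radians(np.degrees(np.arctan2(-d[0],d[1])))
ax=np.array([np.cos(yaw),np.sin(yaw)])
for o in(P.mean(0)-.108*ax,F.mean(0)+.044*ax):
    print("hopper org",o)
    # check in scene view
    ay=np.array([-ax[1],ax[0]])
    X=[np.r_[o+x*ax+y*ay,z] for x,y,z in[(.108,.07,.275),(.108,-.07,.275),(-.044,.05,.265),(-.044,-.05,.265),(0,.106,.126)]]
    print(proj(D["scene"],X).tolist())
c=D["scene"]
cv2.imwrite("pics/crop2.png",cv2.resize(c["frame"][120:320,130:340],None,fx=2.8,fy=2.8,interpolation=cv2.INTER_CUBIC))
E
```

```text
posts [[ 0.7775  0.0193]
 [ 0.7747 -0.1206]] 0.1399129527954991 yaw -1.1494993461732872
front [[ 0.6252 -0.0011]
 [ 0.6261 -0.096 ]] 0.09497967502700175 yaw 0.503932814307951
axis [ 0.1505 -0.0021] 0.1505205980639488 (0.152) yaw -0.789119599399752
pan [ 0.4929 -0.2615] [0.1027 0.1036 0.0999 0.0954]
21.631022593077034
-75.11417166783039
-162.88308147126872
106.17478319663117
tape [[ 0.6601 -0.213 ]
 [ 0.6475 -0.242 ]
 [ 0.7144 -0.2888]
 [ 0.7349 -0.2634]] mat corners ok
hopper org [ 0.6682 -0.0485]
[[233.28025992118015, 267.16323805582124], [177.56049665901864, 209.11460471863904], [298.088964313297, 203.0155081387076], [258.3221088329568, 166.0315837755639], [303.40229554266455, 275.7657650210766]]
hopper org [ 0.6696 -0.0494]
[[232.12910200510277, 267.3644910288275], [176.45424708160357, 209.2933495205084], [297.0339476146027, 203.18927271429664], [257.29493289879133, 166.19214280271513], [302.44207434644943, 275.9372216309342]]
```

View pics/crop2.png

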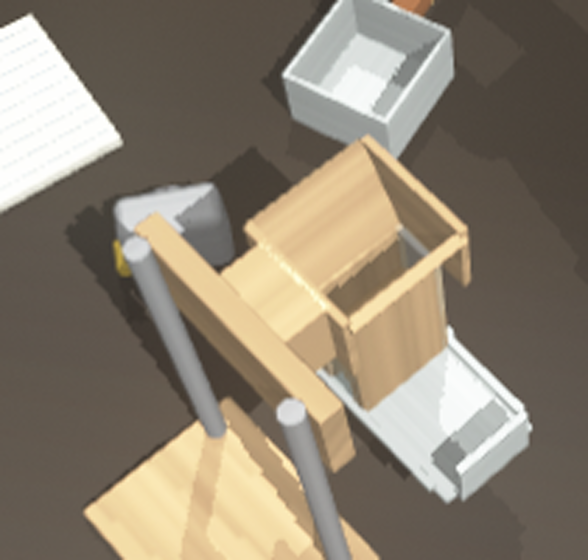

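Hopper origin is about (0.6685, -0.0488) with yaw -0.8°; both cameras agree within about 2 px. Pan centre is (0.493, -0.261) with scoop yaw 16.4°. The mat is at (0.5265, 0.280). I will grip 98 mm behind the pan centre, because a shorter lever twists less.

```bash
cat > go.py <<'E'
import sys,numpy as np
from cell import arm
from scipy.spatial.transform import Rotation as R
s=arm.observe();r=R.from_euler("xyz",s["ee_rot"],degrees=True)
x,y,z,yaw=map(float,sys.argv[1:5])
t=R.from_euler("xyz",[180,0,yaw],degrees=True)
np.set_printoptions(precision=4,suppress=True)
print("tcp",s["tcp_pos"],s["ee_rot"],"w",s["gripper_width"],"F",s["force"])
print("shift",r.inv().apply(np.array([x,y,z])-s["tcp_pos"]),"rot",(r.inv()*t).as_rotvec())
E
python3 go.py .399 -.2888 .15 16.4
```

```text
tcp [ 0.151  -0.5544  0.2629] [-179.9145   -0.0183   15.2277] w 0.08813409440369613 F [ 0.3202 -0.431   0.2305]
shift [ 0.309  -0.1909  0.1133] rot [-0.0015 -0.0003 -0.0205]
```

```bash
python3 -m pendant '[[[0.03,-0.02,0.01],[0,0,0],1],[[0.07,-0.045,0.02],[0,0,0],1],[[0.11,-0.07,0.035],[0,0,-0.01],1],[[0.15,-0.095,0.05],[0,0,-0.01],1],[[0.19,-0.12,0.065],[0,0,-0.02],1],[[0.23,-0.145,0.08],[0,0,-0.02],1],[[0.265,-0.165,0.095],[0,0,-0.02],1],[[0.29,-0.18,0.105],[0,0,-0.02],1],[[0.305,-0.188,0.11],[0,0,-0.02],1],[[0.309,-0.191,0.113],[0,0,-0.02],1]]'; python3 go.py .399 -.2888 .053 16.4; python3 - <<'E'
import cv2
from cell import arm
c=arm.capture("wrist");cv2.imwrite("pics/w1.png",c["frame"])
import pickle;pickle.dump(c,open("w1.pkl","wb"))
E
```

```text
t: 1.1
tcp_pos: [0.3997, -0.2875, 0.1498]
ee_rot: [-179.9, 0.0, 16.5]
force: [-0.1, -0.9, 0.2]
gripper_width: 0.0882
tcp [ 0.3997 -0.2875  0.1498] [-179.9079    0.0268   16.5239] w 0.08823917083775117 F [-0.0765 -0.9228  0.1565]
shift [-0.001   0.0012  0.0968] rot [-0.0016  0.0005  0.0022]
```

View pics/w1.png

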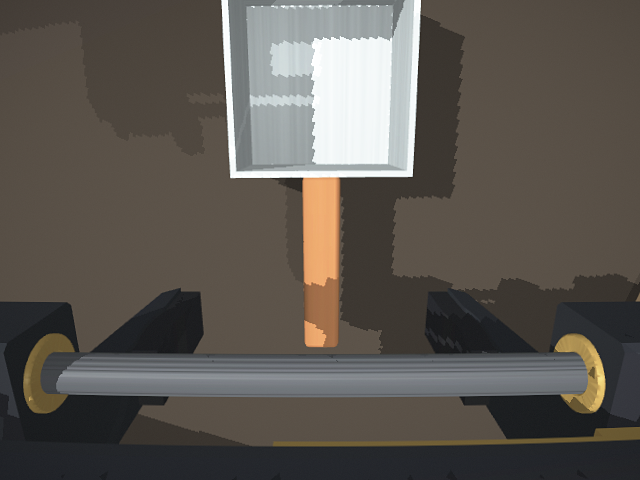

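The wrist view shows the handle straight and centred: columns 304–340, end at row 347, with the finger gap centred at about 315. The pan's near rim is at row 177. I check the position along the handle, then descend.

```bash
python3 - <<'E'
import pickle;from h import *
c=pickle.load(open("w1.pkl","rb"))
P=plane(c,[(232,178),(413,177),(305,347),(338,347),(304,182),(340,182)],.06)[:,:2];print(P)
m=(P[0]+P[1])/2;e=(P[2]+P[3])/2;d=m-e;print(np.linalg.norm(d),"yaw",np.degrees(np.arctan2(d[1],d[0])));u=d/np.linalg.norm(d)
print("pan ctr",m+.05*u,e+.149*u,"grip",m-.048*u)
E
python3 -m pendant '[[[-0.001,0.001,0.01],[0,0,0],1],[[-0.001,0.001,0.02],[0,0,0],1],[[-0.001,0.001,0.035],[0,0,0],1],[[-0.001,0.001,0.05],[0,0,0],1],[[-0.001,0.001,0.065],[0,0,0],1],[[-0.001,0.001,0.08],[0,0,0],1],[[-0.001,0.001,0.09],[0,0,0],1],[[-0.001,0.001,0.095],[0,0,0],1],[[-0.001,0.001,0.097],[0,0,0],1],[[-0.001,0.001,0.097],[0,0,0],1]]'
```

```text
[[ 0.43006209 -0.23427158]
 [ 0.45730635 -0.32449173]
 [ 0.34691655 -0.29790469]
 [ 0.35237908 -0.31637857]
 [ 0.43863961 -0.27083202]
 [ 0.44396184 -0.28881478]]
0.09804826379762528 yaw 16.446836629466617
pan ctr [ 0.49163836 -0.26522538] [ 0.49255116 -0.26495592] grip [ 0.39764824 -0.29297169]
t: 2.15
tcp_pos: [0.3983, -0.2909, 0.0538]
ee_rot: [180.0, -0.0, 16.4]
force: [-1.3, 0.6, 0.1]
gripper_width: 0.0881
```

```bash
python3 -m pendant '[[[0,0,0],[0,0,0],0.6],[[0,0,0],[0,0,0],0.4],[[0,0,0],[0,0,0],0.25],[[0,0,0],[0,0,0],0.2],[[0,0,0],[0,0,0],0.1],[[0,0,0],[0,0,0],0],[[0,0,0],[0,0,0],0],[[0,0,0],[0,0,0],0],[[0,0,0],[0,0,0],0],[[0,0,0],[0,0,0],0]]';python3 -m pendant '[[[0,0,-0.002],[0,0,0],0],[[0,0,-0.004],[0,0,0],0],[[0,0,-0.006],[0,0,0],0],[[0,0,-0.008],[0,0,0],0],[[0,0,-0.01],[0,0,0],0],[[0,0,-0.01],[0,0,0],0],[[0,0,-0.01],[0,0,0],0],[[0,0,-0.01],[0,0,0],0],[[0,0,-0.01],[0,0,0],0],[[0,0,-0.01],[0,0,0],0]]'; python3 - <<'E'
import cv2,pickle
from cell import arm
c=arm.capture("wrist");cv2.imwrite("pics/w2.png",c["frame"]);pickle.dump(c,open("w2.pkl","wb"))
print(arm.observe()["ft_torque"])
E
python3 go.py .575 -.125 .063 -.8
```

```text
t: 3.15
tcp_pos: [0.3984, -0.2907, 0.0537]
ee_rot: [180.0, 0.0, 16.4]
force: [-0.3, -0.4, -0.1]
gripper_width: 0.0195
t: 4.15
tcp_pos: [0.3983, -0.2906, 0.0637]
ee_rot: [-180.0, 0.0, 16.4]
force: [0.7, 0.4, -1.6]
gripper_width: 0.0198
[-0.05590893  0.17913849 -0.03096356]
tcp [ 0.3983 -0.2905  0.0636] [-179.9889    0.0027   16.3731] w 0.019639632586025614 F [-0.1959 -0.0676 -1.7705]
shift [ 0.2162 -0.109   0.0006] rot [-0.0002  0.0001  0.2997]
```

View pics/w2.png

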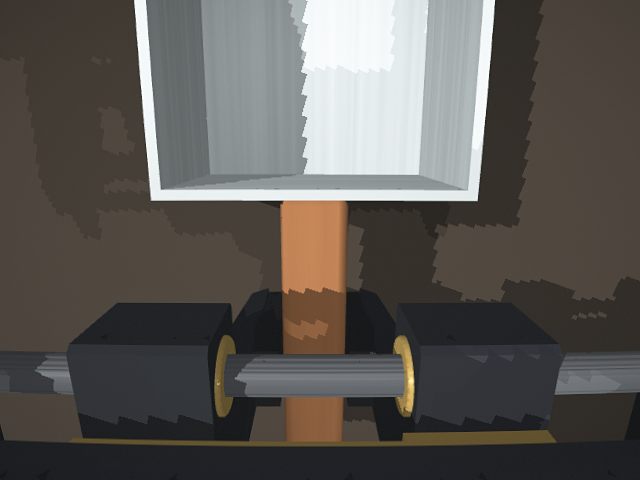

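Scoop is held (19.6 mm, 1.7 N lifted, about 0.18 kg) and straight in the jaws. The near rim's outer corners are at (151,200) and (479,200). I use them for the offset from grip to pan.

```bash
python3 - <<'E'
import pickle;from h import *
c=pickle.load(open("w2.pkl","rb"));t=np.array([.3983,-.2905])
P=plane(c,[(151,200),(479,200)],.07)[:,:2];m=P.mean(0);d=P[0]-P[1]
y=np.radians(16.37);u=np.array([np.cos(y),np.sin(y)]);v=np.array([-u[1],u[0]])
print("width",np.linalg.norm(d),"yaw",np.degrees(np.arctan2(-d[0],d[1])),"along",(m-t)@u+.05,"lat",(m-t)@v)
E
```

```text
width 0.09519691733195017 yaw 16.315013696887455 along 0.09747731687965264 lat -0.0006751476345611511
```

```bash
python3 go.py .4296 -.1104 .0597 -.8
```

```text
tcp [ 0.3983 -0.2905  0.0636] [-179.9889    0.0027   16.3731] w 0.019639632586025614 F [-0.1959 -0.0676 -1.7705]
shift [ 0.0808 -0.164   0.004 ] rot [-0.0002  0.0001  0.2997]
```

```bash
python3 -m pendant '[[[0.004,-0.008,0],[0,0,0.015],0],[[0.012,-0.024,0.001],[0,0,0.045],0],[[0.022,-0.044,0.001],[0,0,0.08],0],[[0.032,-0.066,0.002],[0,0,0.12],0],[[0.043,-0.088,0.002],[0,0,0.16],0],[[0.054,-0.11,0.003],[0,0,0.2],0],[[0.065,-0.132,0.003],[0,0,0.24],0],[[0.073,-0.15,0.004],[0,0,0.275],0],[[0.079,-0.16,0.004],[0,0,0.293],0],[[0.081,-0.164,0.004],[0,0,0.3],0]]';python3 go.py .5696 -.1124 .0597 -.8;  python3 - <<'E'
import cv2,pickle
from cell import arm
c=arm.capture("top");cv2.imwrite("pics/t2.png",cv2.resize(c["frame"][70:370,250:500],None,fx=2,fy=2,interpolation=cv2.INTER_CUBIC));pickle.dump(c,open("t2.pkl","wb"))
E
```

```text
t: 5.2
tcp_pos: [0.4296, -0.1087, 0.0596]
ee_rot: [-180.0, 0.0, -0.8]
force: [-1.1, -0.4, -2.1]
gripper_width: 0.0196
tcp [ 0.4296 -0.1087  0.0596] [-179.9656    0.0309   -0.7753] w 0.019610453929953874 F [-1.0669 -0.3782 -2.1146]
shift [ 0.14    0.0018 -0.0002] rot [-0.0006  0.0005  0.0004]
```

View pics/t2.png

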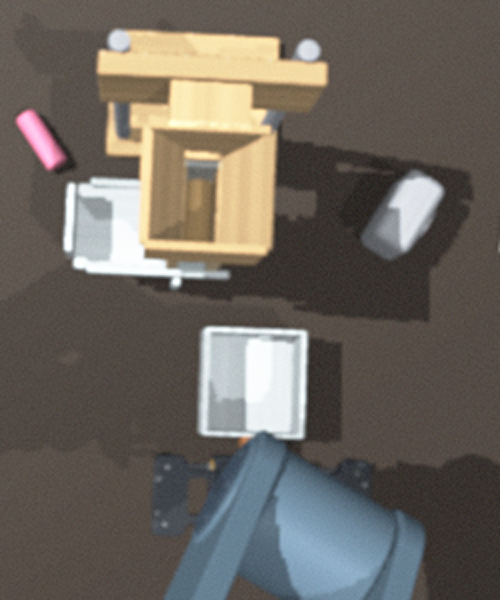

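The scoop is in front of the hopper: pan rim at crop (203..307, 328..437), level and aligned, with the tape clear at about (405,215). The wrist housing's front edge is at crop (265,433), so I check its forward overhang before inserting.

```bash
python3 - <<'E'
import pickle;from h import *
c=pickle.load(open("t2.pkl","rb"));
for z in(.15,.2,.25,.3): print(z,plane(c,[(382.5,286.5)],z))
print(plane(c,[(351.5,234),(403.5,234.5),(403,288),(351,287)],.0665)[:,:2],plane(c,[(338,211)],.08))
E
```

```text
0.15 [[ 0.48636175 -0.1095823   0.15      ]]
0.2 [[ 0.48892268 -0.10254528  0.2       ]]
0.25 [[ 0.49148362 -0.09550825  0.25      ]]
0.3 [[ 0.49404456 -0.08847122  0.3       ]]
[[ 0.57880814 -0.061512  ]
 [ 0.58009179 -0.15931775]
 [ 0.48000238 -0.15987374]
 [ 0.47998336 -0.06250858]] [[ 0.62001678 -0.03478074  0.08      ]]
```

```bash
python3 - <<'E'
import cv2,pickle
from h import *
from cell import arm
c=arm.capture("scene");pickle.dump(c,open("s2.pkl","wb"))
cv2.imwrite("pics/s2.png",cv2.resize(c["frame"][0:300,130:480],None,fx=2,fy=2,interpolation=cv2.INTER_CUBIC))
for z in(.15,.2,.25,.3,.35,.4):
    t=pickle.load(open("t2.pkl","rb"));print(z,(proj(c,plane(t,[(382.5,286.5)],z))-[130,0])*2)
E
```

```text
0.15 [[363.08058418 309.11497145]]
0.2 [[365.88142569 284.37645033]]
0.25 [[368.94467775 257.3118411 ]]
0.3 [[372.30926832 227.57479856]]
0.35 [[376.02227958 194.74615807]]
0.4 [[380.14121691 158.31359807]]
```

View pics/s2.png

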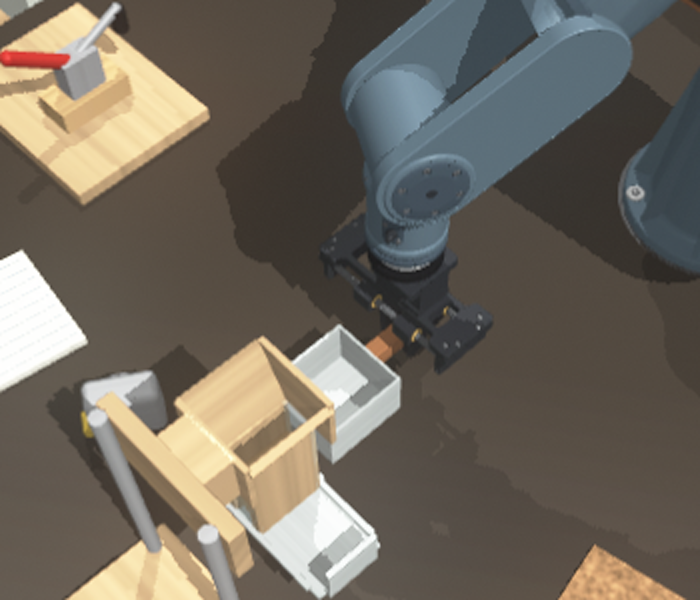

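The scene view shows the flange column under the wrist is about 40 mm in radius. The leading housing, front edge near crop (378,190), is at about z 0.35, above the 0.275 hopper. So 98 mm leaves about 14 mm of clearance; I insert 6 mm short in x for more margin.

```bash
python3 -m pendant '[[[0.004,0.001,0],[0,0,0],0],[[0.012,0.001,0],[0,0,0],0],[[0.022,0.002,0],[0,0,0],0],[[0.034,0.002,0],[0,0,0],0],[[0.046,0.002,0],[0,0,0],0],[[0.058,0.002,0],[0,0,0],0],[[0.07,0.002,0],[0,0,0],0],[[0.08,0.002,0],[0,0,0],0],[[0.087,0.002,0],[0,0,0],0],[[0.09,0.002,0],[0,0,0],0]]'
python3 -m pendant '[[[0.002,0,0],[0,0,0],0],[[0.006,0,0],[0,0,0],0],[[0.012,0,0],[0,0,0],0],[[0.018,0,0],[0,0,0],0],[[0.025,0,0],[0,0,0],0],[[0.031,0,0],[0,0,0],0],[[0.036,0,0],[0,0,0],0],[[0.041,0,0],[0,0,0],0],[[0.044,0,0],[0,0,0],0],[[0.044,0,0],[0,0,0],0]]'
python3 go.py .5645 -.0474 .0597 -.8; python3 - <<'E'
import cv2,pickle
from cell import arm
c=arm.capture("scene");d=arm.capture("top")
cv2.imwrite("pics/s3.png",cv2.hconcat([cv2.resize(c["frame"][20:270,150:400],(500,500)),cv2.resize(d["frame"][80:280,250:450],(300,300)).copy() if 0 else cv2.copyMakeBorder(cv2.resize(d["frame"][90:340,280:430],(300,500)),0,0,0,0,0)]))
E
```

```text
t: 6.3
tcp_pos: [0.5205, -0.1137, 0.0597]
ee_rot: [180.0, -0.0, -0.8]
force: [-0.5, -0.5, -1.8]
gripper_width: 0.0196
t: 7.3
tcp_pos: [0.5642, -0.1144, 0.0597]
ee_rot: [180.0, -0.0, -0.8]
force: [-0.8, 0.5, -1.5]
gripper_width: 0.0195
tcp [ 0.5642 -0.1144  0.0597] [179.9946  -0.0085  -0.8038] w 0.01947974820913278 F [-0.8485  0.5335 -1.4728]
shift [-0.0006 -0.067  -0.    ] rot [ 0.0001 -0.0001 -0.0001]
```

View pics/s3.png

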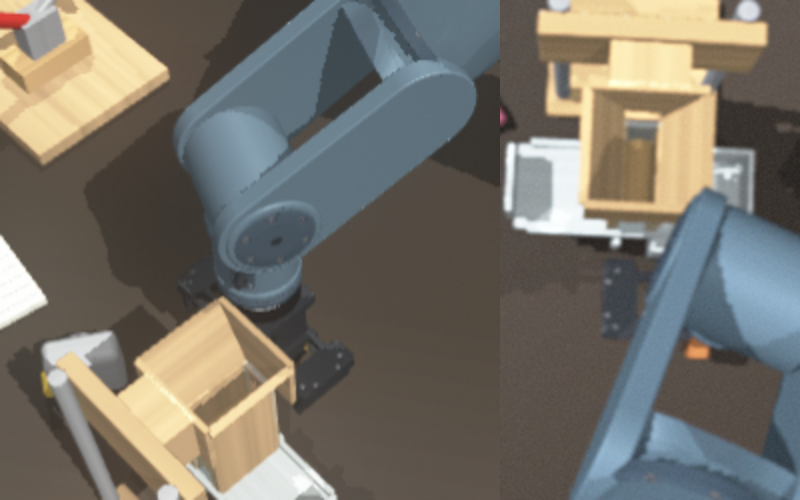

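```bash
python3 - <<'E'
import pickle;from h import *
c=pickle.load(open("s2.pkl","rb"))
for y in(-.08,-.06,-.04):
  for z in(.25,.3,.35,.4): print(y,z,proj(c,[(.5642,y,z)])[0],"target 287.5,140")
E
```

```text
-0.08 0.25 [291.02009481 157.12983081] target 287.5,140
-0.08 0.3 [289.78463404 139.91604439] target 287.5,140
-0.08 0.35 [288.42489666 120.98762999] target 287.5,140
-0.08 0.4 [286.92093852 100.07211816] target 287.5,140
-0.06 0.25 [298.92292619 163.92940105] target 287.5,140
-0.06 0.3 [298.05605018 146.92394422] target 287.5,140
-0.06 0.35 [297.10132219 128.21352303] target 287.5,140
-0.06 0.4 [296.0445382  107.52543704] target 287.5,140
-0.04 0.25 [306.92863654 170.81694999] target 287.5,140
-0.04 0.3 [306.44004204 154.02640148] target 287.5,140
-0.04 0.35 [305.90147332 135.5412798 ] target 287.5,140
-0.04 0.4 [305.30477564 115.08875348] target 287.5,140
```

Disk centre is at z≈0.30, so the link clears the mouth front by about 1 cm and passes over it. Now I push the lip (+y is tool -y), slowly and watching the force.

```bash
python3 -m pendant '[[[0,-0.003,0],[0,0,0],0],[[0,-0.007,0],[0,0,0],0],[[0,-0.012,0],[0,0,0],0],[[0,-0.017,0],[0,0,0],0],[[0,-0.022,0],[0,0,0],0],[[0,-0.027,0],[0,0,0],0],[[0,-0.032,0],[0,0,0],0],[[0,-0.037,0],[0,0,0],0],[[0,-0.042,0],[0,0,0],0],[[0,-0.045,0],[0,0,0],0]]'
python3 -m pendant '[[[0,-0.002,0],[0,0,0],0],[[0,-0.004,0],[0,0,0],0],[[0,-0.006,0],[0,0,0],0],[[0,-0.008,0],[0,0,0],0],[[0,-0.01,0],[0,0,0],0],[[0,-0.012,0],[0,0,0],0],[[0,-0.013,0],[0,0,0],0],[[0,-0.014,0],[0,0,0],0],[[0,-0.015,0],[0,0,0],0],[[0,-0.015,0],[0,0,0],0]]'
python3 -m pendant '[[[0,-0.001,0],[0,0,0],0],[[0,-0.002,0],[0,0,0],0],[[0,-0.003,0],[0,0,0],0],[[0,-0.004,0],[0,0,0],0],[[0,-0.004,0],[0,0,0],0],[[0,-0.004,0],[0,0,0],0],[[0,-0.004,0],[0,0,0],0],[[0,-0.004,0],[0,0,0],0],[[0,-0.004,0],[0,0,0],0],[[0,-0.004,0],[0,0,0],0]]'
python3 go.py .5645 -.0474 .0597 -.8;python3 - <<'E'
from cell import arm
print(arm.observe()["ft_torque"])
E
```

```text
t: 8.4
tcp_pos: [0.5644, -0.0693, 0.0597]
ee_rot: [180.0, 0.0, -0.8]
force: [-0.9, -3.8, -2.5]
gripper_width: 0.0196
t: 9.4
tcp_pos: [0.5648, -0.0541, 0.0598]
ee_rot: [-180.0, -0.0, -0.8]
force: [-0.6, -3.8, -3.8]
gripper_width: 0.0198
t: 10.4
tcp_pos: [0.5647, -0.0503, 0.0597]
ee_rot: [-180.0, -0.0, -0.8]
force: [1.1, -1.8, -2.7]
gripper_width: 0.0191
tcp [ 0.5647 -0.0503  0.0597] [-179.992    -0.0046   -0.8152] w 0.01912395952371211 F [ 1.089  -1.8422 -2.6789]
shift [-0.0003 -0.0029  0.    ] rot [-0.0001 -0.0001 -0.0003]
[-0.27464952  0.05232709 -0.19013322]
```

```bash
python3 -m pendant '[[[0,-0.001,0],[0,0,0],0],[[0,-0.002,0],[0,0,0],0],[[0,-0.003,0],[0,0,0],0],[[0,-0.003,0],[0,0,0],0],[[0,-0.003,0],[0,0,0],0],[[0,-0.003,0],[0,0,0],0],[[0,-0.003,0],[0,0,0],0],[[0,-0.003,0],[0,0,0],0],[[0,-0.003,0],[0,0,0],0],[[0,-0.003,0],[0,0,0],0]]'
python3 -m pendant '[[[0,-0.001,0],[0,0,0],0],[[0,-0.001,0],[0,0,0],0],[[0,-0.002,0],[0,0,0],0],[[0,-0.002,0],[0,0,0],0],[[0,-0.002,0],[0,0,0],0],[[0,-0.002,0],[0,0,0],0],[[0,-0.002,0],[0,0,0],0],[[0,-0.002,0],[0,0,0],0],[[0,-0.002,0],[0,0,0],0],[[0,-0.002,0],[0,0,0],0]]'
python3 - <<'E'
from cell import arm
import cv2,pickle
print(arm.observe()["ft_torque"])
d={n:arm.capture(n) for n in("scene","top","wrist")};pickle.dump(d,open("p3.pkl","wb"))
a=d["scene"]["frame"][160:320,220:380];b=d["top"]["frame"][120:240,280:400];w=d["wrist"]["frame"][:300]
cv2.imwrite("pics/p3.png",cv2.hconcat([cv2.resize(a,(400,400),interpolation=cv2.INTER_CUBIC),cv2.resize(w,(400,400))]))
E
```

```text
t: 11.4
tcp_pos: [0.5647, -0.0474, 0.0597]
ee_rot: [180.0, 0.0, -0.8]
force: [0.5, -3.7, -1.6]
gripper_width: 0.0199
t: 12.4
tcp_pos: [0.5648, -0.0452, 0.0597]
ee_rot: [-180.0, -0.0, -0.8]
force: [-0.2, -3.7, -2.1]
gripper_width: 0.0195
[-0.51073068  0.08541293 -0.22135345]
```

View pics/p3.png

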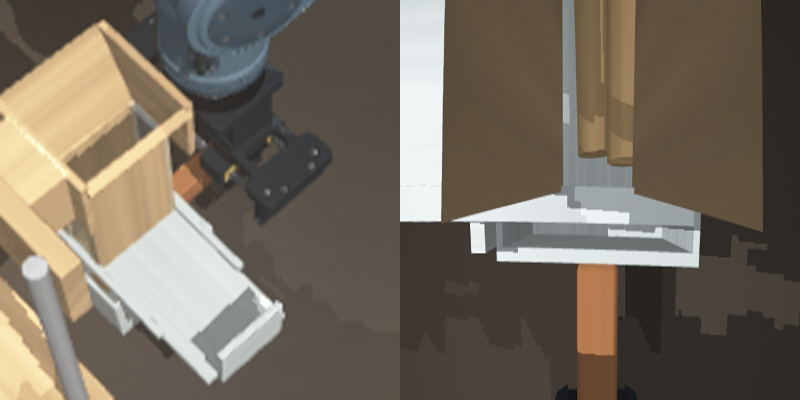

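The wrist view still shows two dowel ends in the clear neck at picture (592,157) and (620,162). The pan touches the lip and has yawed only about 0.7°. The force has stayed at 3.7 N, so the stop is not reached yet; I continue in small steps.

```bash
python3 - <<'E'
import pickle;from h import *
c=pickle.load(open("p3.pkl","rb"))["scene"];y=np.radians(-.8)
for q in(.03,.035,.04,.045):
    v=(.103+q);o=np.array([.6685,-.0488])+v*np.array([-np.sin(y),np.cos(y)]);a=.03*np.array([np.cos(y),np.sin(y)])
    print(q,((proj(c,[np.r_[o-a,.126],np.r_[o+a,.126]])-[220,160])*2.5).tolist())
E
python3 -m pendant '[[[0,-0.0005,0],[0,0,0],0],[[0,-0.001,0],[0,0,0],0],[[0,-0.0015,0],[0,0,0],0],[[0,-0.002,0],[0,0,0],0],[[0,-0.002,0],[0,0,0],0],[[0,-0.002,0],[0,0,0],0],[[0,-0.002,0],[0,0,0],0],[[0,-0.002,0],[0,0,0],0],[[0,-0.002,0],[0,0,0],0],[[0,-0.002,0],[0,0,0],0]]'
python3 - <<'E'
from cell import arm
import cv2,pickle
print(arm.observe()["ft_torque"])
d={n:arm.capture(n) for n in("scene","wrist")};pickle.dump(d,open("p4.pkl","wb"))
E
```

```text
0.03 [[264.37152757423746, 287.15703693207644], [203.63628177419244, 341.4583837179316]]
0.035 [[269.20074206424556, 291.7807748329251], [208.46321928839387, 346.26533263805595]]
0.04 [[274.04561175522304, 296.4196049401396], [213.3060607957252, 351.08833001099384]]
0.045 [[278.9062255873348, 301.0736134037876], [218.16489819818486, 355.92746942715735]]
t: 13.55
tcp_pos: [0.5645, -0.0443, 0.0598]
ee_rot: [179.9, 0.0, -0.8]
force: [-1.3, -8.6, -0.9]
gripper_width: 0.0195
[-1.14352554  0.40128738 -0.38475064]
```

The force rose to 8.6 N and the motion stalled, so this is the stop. I hold and look.

```bash
python3 -m pendant '[[[0,0,0],[0,0,0],0],[[0,0,0],[0,0,0],0],[[0,0,0],[0,0,0],0],[[0,0,0],[0,0,0],0],[[0,0,0],[0,0,0],0],[[0,0,0],[0,0,0],0],[[0,0,0],[0,0,0],0],[[0,0,0],[0,0,0],0],[[0,0,0],[0,0,0],0],[[0,0,0],[0,0,0],0]]'
python3 - <<'E'
from cell import arm
import cv2,pickle
print(arm.observe()["ft_torque"])
d={n:arm.capture(n) for n in("scene","wrist","top")};pickle.dump(d,open("p4.pkl","wb"))
a=d["scene"]["frame"][160:320,220:380];b=d["top"]["frame"][120:240,310:400]
cv2.imwrite("pics/p4.png",cv2.hconcat([cv2.resize(d["wrist"]["frame"],(520,390)),cv2.resize(b,(280,390),interpolation=cv2.INTER_CUBIC)]))
E
```

```text
t: 14.65
tcp_pos: [0.5646, -0.0443, 0.0598]
ee_rot: [179.9, 0.0, -0.8]
force: [-1.5, -8.0, -0.7]
gripper_width: 0.0201
[-1.17874847  0.42402795 -0.40218721]
```

View pics/p4.png

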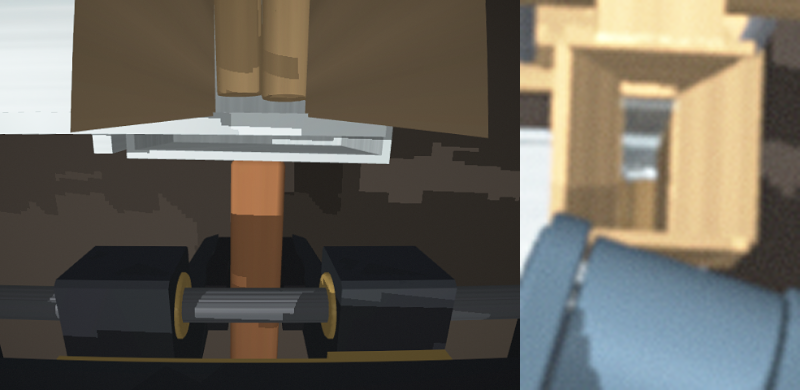

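```bash
python3 - <<'E'
import pickle;from h import *
d=pickle.load(open("p4.pkl","rb"));y=np.radians(-.8);R=np.array([[np.cos(y),-np.sin(y)],[np.sin(y),np.cos(y)]])
o=np.array([.6685,-.0488])
for n,k in(("wrist",520/640),("top",None)):
  c=d[n];print(n,"cam",-c["camera_from_world"][:3,:3].T@c["camera_from_world"][:3,3])
  for z in(.018,.04,.062,.093,.115,.137,.159):
    p=proj(c,[np.r_[o+R@np.array(v),z] for v in((-.03,-.011),(-.03,.011),(.03,-.011),(.03,.011))])
    p=p*k if k else (p-[310,120])*[280/90,390/120]+[520,0]
    print(z,p.round().tolist())
E
```

```text
wrist cam [ 0.62981333 -0.04578014  0.1821183 ]
0.018 [[283.0, 92.0], [236.0, 92.0], [285.0, -49.0], [235.0, -49.0]]
0.04 [[287.0, 89.0], [234.0, 89.0], [290.0, -76.0], [231.0, -76.0]]
0.062 [[293.0, 85.0], [230.0, 85.0], [297.0, -113.0], [227.0, -113.0]]
0.093 [[307.0, 76.0], [221.0, 76.0], [313.0, -197.0], [216.0, -197.0]]
0.115 [[324.0, 64.0], [210.0, 64.0], [333.0, -297.0], [203.0, -298.0]]
0.137 [[360.0, 41.0], [187.0, 41.0], [347.0, -342.0], [194.0, -349.0]]
0.159 [[465.0, -27.0], [119.0, -30.0], [-12483.0, 69449.0], [8547.0, 69319.0]]
top cam [0.52807977 0.00505189 0.96450721]
0.018 [[642.0, 277.0], [607.0, 276.0], [645.0, 180.0], [610.0, 178.0]]
0.04 [[644.0, 273.0], [609.0, 272.0], [647.0, 173.0], [612.0, 172.0]]
0.062 [[647.0, 269.0], [611.0, 267.0], [650.0, 166.0], [614.0, 165.0]]
0.093 [[651.0, 262.0], [613.0, 260.0], [654.0, 156.0], [617.0, 155.0]]
0.115 [[654.0, 257.0], [615.0, 255.0], [657.0, 149.0], [619.0, 147.0]]
0.137 [[657.0, 252.0], [617.0, 250.0], [660.0, 141.0], [621.0, 139.0]]
0.159 [[660.0, 246.0], [619.0, 245.0], [663.0, 132.0], [623.0, 131.0]]
```

Projection shows the dowels visible at columns 216–307 are at z≈0.018, so they lie on the pan floor. The top view sees straight through the neck, so all four have dropped. I check the shutter travel numerically from the tab's displacement.

```bash
cat > tab.py <<'E'
import pickle,sys;from h import *
a=pickle.load(open("p4.pkl","rb"))["scene"]["frame"]
def tab(f,T=a[275:318,296:340]): # template: tab at full opening
    r=cv2.matchTemplate(f[240:330,270:350],T,cv2.TM_CCOEFF_NORMED);_,s,_,l=cv2.minMaxLoc(r)
    return s,(l[0]+270-296),(l[1]+240-275)
if __name__=="__main__":
    s,dx,dy=tab(pickle.load(open("c0.pkl","rb"))["scene"]["frame"]);print(s,dx,dy,"mm",np.hypot(dx,dy)/.538)
    s,dx,dy=tab(pickle.load(open("p3.pkl","rb"))["scene"]["frame"]);print(s,dx,dy,"mm",np.hypot(dx,dy)/.538)
E
python3 tab.py
```

```text
0.8992449045181274 -14 -14 mm 36.80109641863072
0.9916799664497375 0 0 mm 0.0
```

The tab moved 36.8 mm from its initial ~8 mm, so the shutter is fully open. I ease off and withdraw.

```bash
python3 -m pendant '[[[0,0.001,0],[0,0,0],0],[[0,0.002,0],[0,0,0],0],[[-0.003,0.003,0],[0,0,0],0],[[-0.009,0.003,0],[0,0,0],0],[[-0.016,0.003,0],[0,0,0],0],[[-0.024,0.003,0],[0,0,0],0],[[-0.032,0.003,0],[0,0,0],0],[[-0.04,0.003,0],[0,0,0],0],[[-0.047,0.003,0],[0,0,0],0],[[-0.052,0.003,0],[0,0,0],0]]'
python3 -m pendant '[[[-0.007,0,0],[0,0,0],0],[[-0.015,0,0],[0,0,0],0],[[-0.024,0,0],[0,0,0],0],[[-0.034,0,0],[0,0,0],0],[[-0.044,0,0],[0,0,0],0],[[-0.054,0,0],[0,0,0],0],[[-0.064,0,0],[0,0,0],0],[[-0.074,0,0],[0,0,0],0],[[-0.082,0,0],[0,0,0],0],[[-0.086,0,0],[0,0,0],0]]'
python3 go.py .4285 .2817 .075 -.8
python3 - <<'E'
import pickle
from h import *
from cell import arm
d={n:arm.capture(n) for n in("top","wrist")};pickle.dump(d,open("p5.pkl","wb"))
f=d["wrist"]["frame"];cv2.imwrite("pics/w5.png",f)
from tab import tab
s,dx,dy=tab(arm.capture("scene")["frame"]);print(s,dx,dy,45-np.hypot(dx,dy)/.538)
H,S,V=cv2.split(cv2.cvtColor(d["top"]["frame"],cv2.COLOR_BGR2HSV))
t=d["top"];P=proj(t,[(.5145,-.0457,.066)])[0];print("pan px",P)
x,y=P.astype(int);m=((S>50)&(V>60)).astype(np.uint8)[y-28:y+28,x-26:x+26];print("wood px frac",m.mean())
E
```

```text
t: 15.8
tcp_pos: [0.512, -0.0455, 0.0597]
ee_rot: [-180.0, 0.0, -0.8]
force: [-0.1, -1.5, -1.5]
gripper_width: 0.0197
t: 16.8
tcp_pos: [0.4258, -0.0442, 0.0597]
ee_rot: [-180.0, 0.0, -0.8]
force: [1.0, -0.3, -2.0]
gripper_width: 0.0194
tcp [ 0.4258 -0.0442  0.0597] [-179.9895    0.0252   -0.82  ] w 0.01938669741971329 F [ 0.9695 -0.3147 -1.9774]
shift [-0.002  -0.3259 -0.0153] rot [-0.0002  0.0004 -0.0003]
0.9350900650024414 -8 -8 23.97080204649673
pan px [342.35129058 268.24737808]
wood px frac 0.4965659340659341
```

The shutter crept back to about 24 mm as expected, and the wood fraction in the pan (0.50) fits four dowels. I carry it to the mat.

```bash
python3 -m pendant '[[[0,-0.002,-0.004],[0,0,0],0],[[0,-0.007,-0.008],[0,0,0],0],[[0,-0.015,-0.012],[0,0,0],0],[[0,-0.026,-0.015],[0,0,0],0],[[0,-0.04,-0.015],[0,0,0],0],[[0,-0.056,-0.015],[0,0,0],0],[[0,-0.074,-0.015],[0,0,0],0],[[0,-0.092,-0.015],[0,0,0],0],[[0,-0.11,-0.015],[0,0,0],0],[[0,-0.128,-0.015],[0,0,0],0]]'
python3 -m pendant '[[[0,-0.018,0],[0,0,0],0],[[0,-0.036,0],[0,0,0],0],[[0,-0.054,0],[0,0,0],0],[[0,-0.072,0],[0,0,0],0],[[0,-0.09,0],[0,0,0],0],[[0,-0.108,0],[0,0,0],0],[[0,-0.124,0],[0,0,0],0],[[0,-0.137,0],[0,0,0],0],[[0,-0.147,0],[0,0,0],0],[[0,-0.154,0],[0,0,0],0]]'
python3 go.py .4285 .2817 .0567 -.8
```

```text
t: 17.95
tcp_pos: [0.4284, 0.0853, 0.0749]
ee_rot: [-180.0, -0.0, -0.8]
force: [0.4, 0.5, -2.7]
gripper_width: 0.0196
t: 18.95
tcp_pos: [0.4306, 0.2386, 0.0748]
ee_rot: [-180.0, 0.0, -0.8]
force: [-0.2, 0.5, -2.0]
gripper_width: 0.0197
tcp [0.4306 0.2386 0.0748] [-179.9981    0.0018   -0.7688] w 0.019669652461141995 F [-0.2121  0.5336 -1.9607]
shift [-0.0026 -0.0431  0.0181] rot [-0.      0.      0.0005]
```

```bash
python3 -m pendant '[[[0,-0.004,0],[0,0,0],0],[[-0.001,-0.012,0],[0,0,0],0],[[-0.002,-0.022,0],[0,0,0],0],[[-0.003,-0.031,0],[0,0,0],0],[[-0.003,-0.038,0],[0,0,0],0],[[-0.003,-0.042,0],[0,0,0],0],[[-0.003,-0.043,0.002],[0,0,0],0],[[-0.003,-0.043,0.004],[0,0,0],0],[[-0.003,-0.043,0.006],[0,0,0],0],[[-0.003,-0.043,0.007],[0,0,0],0]]'
python3 -m pendant '[[[0,0,0.002],[0,0,0],0],[[0,0,0.004],[0,0,0],0],[[0,0,0.006],[0,0,0],0],[[0,0,0.007],[0,0,0],0],[[0,0,0.008],[0,0,0],0],[[0,0,0.009],[0,0,0],0],[[0,0,0.01],[0,0,0],0],[[0,0,0.0105],[0,0,0],0],[[0,0,0.011],[0,0,0],0],[[0,0,0.011],[0,0,0],0]]'
python3 go.py .4285 .2817 .0567 -.8
python3 - <<'E'
import pickle
from h import *
from cell import arm
c=arm.capture("top");pickle.dump(c,open("p6.pkl","wb"));f=c["frame"]
S=cv2.cvtColor(f,cv2.COLOR_BGR2HSV)[...,1]
w=np.zeros(S.shape,bool);w[190:330,110:250]=1
p=proj(c,[(.5265,.2803,.063)])[0];print("pred pan rim px",p)
for b in blobs((S<45)&(f.max(2)>120)&w,300):
    r=cv2.minAreaRect(b);print(r,plane(c,[r[0]],.063))
E
```

```text
t: 19.95
tcp_pos: [0.4282, 0.2803, 0.0673]
ee_rot: [180.0, 0.0, -0.8]
force: [0.0, 0.5, -2.4]
gripper_width: 0.0198
t: 20.95
tcp_pos: [0.4284, 0.2807, 0.0568]
ee_rot: [-180.0, -0.0, -0.8]
force: [-3.1, -0.3, 2.2]
gripper_width: 0.0202
tcp [0.4284 0.2807 0.0568] [-179.9987   -0.001    -0.8113] w 0.020171611111702625 F [-3.0996 -0.3125  2.2259]
shift [ 0.0001 -0.001   0.0001] rot [-0.     -0.     -0.0002]
pred pan rim px [169.79470281 257.60066268]
((173.62069702148438, 256.9482727050781), (56.78419494628906, 54.31787109375), 3.3664608001708984) [[0.52792509 0.27296056 0.063     ]]
```

Contact with the mat (+2.2 N) and the pan centre is about 7 mm from the mat's centre. I release and rise.

```bash
python3 -m pendant '[[[0,0,0],[0,0,0],0.3],[[0,0,0],[0,0,0],0.35],[[0,0,0],[0,0,0],0.4],[[0,0,0],[0,0,0],0.5],[[0,0,0],[0,0,0],0.6],[[0,0,0],[0,0,0],0.7],[[0,0,0],[0,0,0],0.8],[[0,0,0],[0,0,0],0.8],[[0,0,0],[0,0,0],0.8],[[0,0,0],[0,0,0],0.8]]'
python3 -m pendant '[[[0,0,-0.004],[0,0,0],0.8],[[0,0,-0.012],[0,0,0],0.8],[[0,0,-0.025],[0,0,0],0.8],[[0,0,-0.042],[0,0,0],0.8],[[0,0,-0.06],[0,0,0],0.8],[[0,0,-0.08],[0,0,0],0.8],[[0,0,-0.1],[0,0,0],0.8],[[0,0,-0.118],[0,0,0],0.8],[[0,0,-0.13],[0,0,0],0.8],[[0,0,-0.135],[0,0,0],0.8]]'
python3 go.py .655 .18 .192 89.2;python3 go.py .655 .18 .192 -90.8
```

```text
t: 22.0
tcp_pos: [0.4284, 0.2806, 0.0567]
ee_rot: [180.0, 0.0, -0.8]
force: [0.9, -0.4, -0.2]
gripper_width: 0.0703
t: 23.0
tcp_pos: [0.4291, 0.2809, 0.1938]
ee_rot: [-179.9, -0.2, -0.8]
force: [0.2, -0.0, 0.1]
gripper_width: 0.0706
tcp [0.4291 0.2809 0.1938] [-179.9367   -0.1681   -0.8105] w 0.07058701851112802 F [ 0.2335 -0.0005  0.1412]
shift [0.2273 0.0977 0.0024] rot [ 0.0014 -0.0032 -1.571 ]
tcp [0.4291 0.2809 0.1938] [-179.9367   -0.1681   -0.8105] w 0.07058701851112802 F [ 0.2335 -0.0005  0.1412]
shift [0.2273 0.0977 0.0024] rot [-0.0032 -0.0014  1.5706]
```

```bash
python3 -m pendant '[[[0.003,0.001,0],[0,0,-0.03],0.5],[[0.01,0.004,0],[0,0,-0.1],0.3],[[0.02,0.008,0],[0,0,-0.19],0.1],[[0.035,0.014,0],[0,0,-0.29],0],[[0.05,0.021,0],[0,0,-0.4],0],[[0.066,0.028,0],[0,0,-0.51],0],[[0.082,0.035,0],[0,0,-0.62],0],[[0.098,0.042,0],[0,0,-0.72],0],[[0.11,0.047,0],[0,0,-0.82],0],[[0.12,0.052,0],[0,0,-0.9],0]]'
python3 go.py .646 .16 .19 89.2
```

```text
t: 24.0
tcp_pos: [0.5479, 0.2264, 0.191]
ee_rot: [-180.0, 0.1, 51.0]
force: [-0.3, -0.3, 0.7]
gripper_width: 0.0006
tcp [0.5479 0.2264 0.191 ] [-179.9532    0.0588   50.9525] w 0.0005948308443485591 F [-0.2723 -0.2617  0.6578]
shift [0.0102 0.118  0.0009] rot [-0.0011  0.0007 -0.6675]
```

```bash
python3 -m pendant '[[[0.001,0.008,0],[0,0,-0.08],0],[[0.002,0.02,0],[0,0,-0.18],0],[[0.003,0.035,0],[0,0,-0.28],0],[[0.005,0.05,0],[0,0,-0.38],0],[[0.006,0.066,0],[0,0,-0.47],0],[[0.008,0.082,0],[0,0,-0.55],0],[[0.009,0.098,0],[0,0,-0.61],0],[[0.01,0.11,0],[0,0,-0.65],0],[[0.01,0.116,0],[0,0,-0.667],0],[[0.01,0.118,0],[0,0,-0.667],0]]'
python3 go.py .646 .145 .117 89.2
```

```text
t: 25.0
tcp_pos: [0.6453, 0.1596, 0.1911]
ee_rot: [-179.9, 0.0, 88.9]
force: [0.1, -0.5, -0.9]
gripper_width: 0.0003
tcp [0.6453 0.1596 0.1911] [-179.9417    0.0064   88.9141] w 0.00032903134045356776 F [ 0.0962 -0.5484 -0.9358]
shift [-0.0145  0.001   0.0741] rot [-0.001   0.0001 -0.005 ]
```

```bash
python3 -m pendant '[[[0,0,0.005],[0,0,0],0],[[0,0,0.015],[0,0,0],0],[[0,0.001,0.027],[0,0,-0.005],0],[[0,0.001,0.04],[0,0,-0.005],0],[[0,0.001,0.053],[0,0,-0.005],0],[[-0.002,0.001,0.063],[0,0,-0.005],0],[[-0.006,0.001,0.07],[0,0,-0.005],0],[[-0.01,0.001,0.073],[0,0,-0.005],0],[[-0.013,0.001,0.074],[0,0,-0.005],0],[[-0.014,0.001,0.074],[0,0,-0.005],0]]'
python3 -m pendant '[[[-0.003,0,0],[0,0,0],0],[[-0.008,0,0],[0,0,0],0],[[-0.014,0,0],[0,0,0],0],[[-0.02,0,0],[0,0,0],0],[[-0.026,0,0],[0,0,0],0],[[-0.032,0,0],[0,0,0],0],[[-0.037,0,0],[0,0,0],0],[[-0.042,0,0],[0,0,0],0],[[-0.046,0,0],[0,0,0],0],[[-0.05,0,0],[0,0,0],0]]'
python3 go.py .646 .0685 .117 89.2
python3 - <<'E'
from tab import tab;from cell import arm;import numpy as np
s,dx,dy=tab(arm.capture("scene")["frame"]);print(s,dx,dy,45-np.hypot(dx,dy)/.538)
E
```

```text
t: 26.0
tcp_pos: [0.6464, 0.1454, 0.1181]
ee_rot: [180.0, 0.0, 89.2]
force: [-1.1, -0.6, 0.7]
gripper_width: 0.0008
t: 27.0
tcp_pos: [0.6454, 0.0957, 0.1177]
ee_rot: [180.0, -0.0, 89.3]
force: [0.8, -0.2, -0.2]
gripper_width: 0.0002
tcp [0.6454 0.0957 0.1177] [179.9996  -0.003   89.2501] w 0.00021959002399379036 F [ 0.8244 -0.2035 -0.2237]
shift [-0.0272  0.0009  0.0007] rot [ 0.     -0.0001  0.0009]
0.5198596119880676 -17 -12 6.322208091663917
```

```bash
python3 -m pendant '[[[-0.002,0,0],[0,0,0],0],[[-0.004,0,0],[0,0,0],0],[[-0.006,0,0],[0,0,0],0],[[-0.008,0,0],[0,0,0],0],[[-0.01,0,0],[0,0,0],0],[[-0.012,0,0],[0,0,0],0],[[-0.014,0,0],[0,0,0],0],[[-0.016,0,0],[0,0,0],0],[[-0.018,0,0],[0,0,0],0],[[-0.02,0,0],[0,0,0],0]]'
python3 -m pendant '[[[-0.001,0,0],[0,0,0],0],[[-0.002,0,0],[0,0,0],0],[[-0.003,0,0],[0,0,0],0],[[-0.004,0,0],[0,0,0],0],[[-0.005,0,0],[0,0,0],0],[[-0.005,0,0],[0,0,0],0],[[-0.005,0,0],[0,0,0],0],[[-0.005,0,0],[0,0,0],0],[[-0.005,0,0],[0,0,0],0],[[-0.005,0,0],[0,0,0],0]]'
```

```text
t: 28.05
tcp_pos: [0.6451, 0.0759, 0.1177]
ee_rot: [-180.0, -0.0, 89.3]
force: [-0.2, 1.3, -0.0]
gripper_width: 0.0002
t: 29.05
tcp_pos: [0.6453, 0.0709, 0.1178]
ee_rot: [180.0, 0.0, 89.3]
force: [0.1, 0.4, 0.3]
gripper_width: 0.0006
```

```bash
python3 -m pendant '[[[-0.001,0,0],[0,0,0],0],[[-0.002,0,0],[0,0,0],0],[[-0.003,0,0],[0,0,0],0],[[-0.003,0,0],[0,0,0],0],[[-0.003,0,0],[0,0,0],0],[[-0.003,0,0],[0,0,0],0],[[-0.003,0,0],[0,0,0],0],[[-0.003,0,0],[0,0,0],0],[[-0.003,0,0],[0,0,0],0],[[-0.003,0,0],[0,0,0],0]]'
python3 -m pendant '[[[-0.001,0,0],[0,0,0],0],[[-0.002,0,0],[0,0,0],0],[[-0.002,0,0],[0,0,0],0],[[-0.002,0,0],[0,0,0],0],[[-0.002,0,0],[0,0,0],0],[[-0.002,0,0],[0,0,0],0],[[-0.002,0,0],[0,0,0],0],[[-0.002,0,0],[0,0,0],0],[[-0.002,0,0],[0,0,0],0],[[-0.002,0,0],[0,0,0],0]]'
```

```text
t: 30.05
tcp_pos: [0.6452, 0.0692, 0.1179]
ee_rot: [180.0, -0.1, 89.3]
force: [1.1, 5.6, -0.3]
gripper_width: 0.0001
t: 31.05
tcp_pos: [0.6452, 0.0691, 0.1179]
ee_rot: [179.9, -0.2, 89.3]
force: [1.7, 12.3, 0.6]
gripper_width: 0.0003
```

The stall at 12 N means the closed stop. I back off, rise and verify.

```bash
python3 -m pendant '[[[0.003,0,0],[0,0,0],0],[[0.01,0,0],[0,0,0],0],[[0.022,0,0],[0,0,0],0],[[0.036,0,0],[0,0,0],0],[[0.052,0,0],[0,0,0],0],[[0.07,0,-0.005],[0,0,0],0],[[0.085,0,-0.02],[0,0,0],0],[[0.1,0,-0.04],[0,0,0],0],[[0.11,0,-0.07],[0,0,0],0],[[0.115,0,-0.1],[0,0,0],0]]'
python3 -m pendant '[[[0,0.01,-0.01],[0,0,0],0],[[0,0.03,-0.02],[0,0,0],0],[[0,0.055,-0.04],[0,0,0],0],[[0,0.08,-0.06],[0,0,0],0],[[0,0.11,-0.08],[0,0,0],0],[[0,0.14,-0.1],[0,0,0],0],[[0,0.17,-0.1],[0,0,0],0],[[0,0.2,-0.1],[0,0,0],0],[[0,0.22,-0.1],[0,0,0],0],[[0,0.23,-0.1],[0,0,0],0]]'
python3 - <<'E'
import pickle
from h import *
from cell import arm
d={n:arm.capture(n) for n in("scene","top")};pickle.dump(d,open("p7.pkl","wb"))
print(arm.observe()["tcp_pos"])
b=d["top"]["frame"][130:330,110:400]
cv2.imwrite("pics/end.png",cv2.hconcat([cv2.resize(d["scene"]["frame"][150:420,220:510],(430,400)),cv2.resize(b[:,:],(370,400))]))
E
```

```text
t: 32.05
tcp_pos: [0.6463, 0.1833, 0.2199]
ee_rot: [180.0, -0.0, 89.4]
force: [-0.3, 0.0, 0.6]
gripper_width: -0.0
t: 33.05
tcp_pos: [0.8772, 0.179, 0.3179]
ee_rot: [180.0, 0.0, 89.3]
force: [0.3, -0.3, -0.8]
gripper_width: 0.0002
[0.87697028 0.17881786 0.31660054]
```

View pics/end.png

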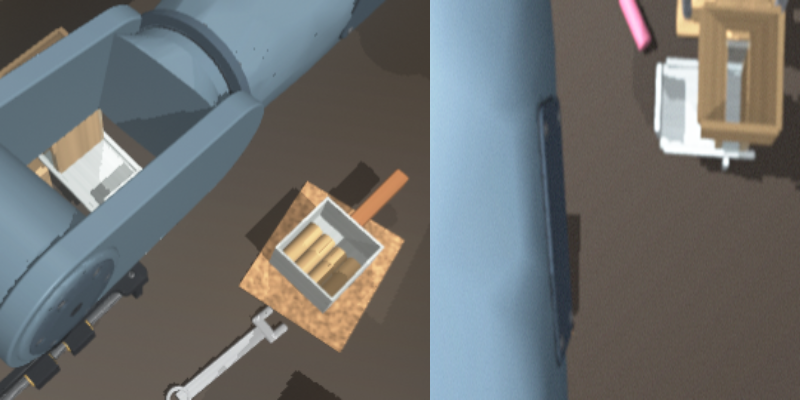

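The scoop stands on the mat with dowels in the pan, at scene part (310,250). I retracted along +x by mistake, harmlessly high, and the arm blocks the view. I bring it back clear and check the shutter, tape, wrench and pan numerically.

```bash
python3 -m pendant '[[[0,-0.01,0],[0,0,0],0],[[0,-0.03,0],[0,0,0],0],[[0,-0.06,0],[0,0,0],0],[[0,-0.1,0],[0,0,0],0],[[0,-0.14,0],[0,0,0],0],[[0,-0.18,0],[0,0,0],0],[[0,-0.22,0],[0,0,0],0],[[0,-0.26,0],[0,0,0],0],[[0,-0.29,0],[0,0,0],0],[[0,-0.3,0],[0,0,0],0]]'
python3 -m pendant '[[[-0.005,-0.01,0],[0,0,0],0],[[-0.015,-0.03,0],[0,0,0],0],[[-0.035,-0.055,0],[0,0,0],0],[[-0.055,-0.08,0],[0,0,0],0],[[-0.075,-0.11,0],[0,0,0],0],[[-0.1,-0.14,0],[0,0,0],0],[[-0.12,-0.17,0],[0,0,0],0],[[-0.14,-0.19,0],[0,0,0],0],[[-0.15,-0.2,0],[0,0,0],0],[[-0.15,-0.2,0],[0,0,0],0]]'
python3 - <<'E'
import pickle
from h import *
from cell import arm
d={n:arm.capture(n) for n in("scene","top")};pickle.dump(d,open("p8.pkl","wb"))
c0=pickle.load(open("c0.pkl","rb"));print(arm.observe()["tcp_pos"])
def shift(n,x0,y0,x1,y1,m=18):
    A=cv2.resize(c0[n]["frame"][y0:y1,x0:x1],None,fx=4,fy=4,interpolation=cv2.INTER_CUBIC)
    B=cv2.resize(d[n]["frame"][y0-m:y1+m,x0-m:x1+m],None,fx=4,fy=4,interpolation=cv2.INTER_CUBIC)
    _,s,_,l=cv2.minMaxLoc(cv2.matchTemplate(B,A,cv2.TM_CCOEFF_NORMED));return round(s,3),l[0]/4-m,l[1]/4-m
print("tab scene",shift("scene",283,262,325,304),"tab top",shift("top",278,154,300,212))
print("hopper ref",shift("top",300,80,415,130),"tape",shift("top",425,150,480,205),"wrench",shift("top",165,118,205,205))
c=d["top"];f=c["frame"];S=cv2.cvtColor(f,cv2.COLOR_BGR2HSV)[...,1]
w=np.zeros(S.shape,bool);w[190:330,110:250]=1
for b in blobs((S<45)&(f.max(2)>120)&w,300):
    r=cv2.minAreaRect(b);print("pan",r,plane(c,[r[0]],.063))
g=cv2.resize(f[215:300,130:215],(500,500),interpolation=cv2.INTER_CUBIC);cv2.imwrite("pics/pan.png",g)
E
```

```text
t: 34.15
tcp_pos: [0.5733, 0.183, 0.3195]
ee_rot: [179.9, -0.0, 89.4]
force: [0.6, 0.3, -0.5]
gripper_width: 0.0004
t: 35.15
tcp_pos: [0.3745, 0.0333, 0.3184]
ee_rot: [179.9, 0.0, 89.1]
force: [-0.8, -0.0, -0.4]
gripper_width: 0.0004
[0.37537117 0.03427394 0.31826888]
tab scene (0.983, -2.5, -2.5) tab top (0.967, 4.0, 0.25)
hopper ref (0.999, 0.0, 0.0) tape (0.999, 0.0, 0.0) wrench (0.992, 0.0, 0.0)
pan ((171.0620880126953, 256.94482421875), (51.67538070678711, 54.02426528930664), 3.3664608001708984) [[0.52780284 0.27789738 0.063     ]]
```

```bash
python3 - <<'E'
import pickle
from h import *
L=lambda n:pickle.load(open(n,"rb"))
p8=L("p8.pkl");p4=L("p4.pkl");c0=L("c0.pkl")
y=np.radians(-.8);o=np.array([.6685,-.0488])
def P(c,q,z=.11):return proj(c,[np.r_[o+(.103+q)*np.array([-np.sin(y),np.cos(y)]),z]])[0]
def best(T,n,x0,y0,x1,y1,B,m=30):
    A=cv2.resize(T[y0:y1,x0:x1],None,fx=4,fy=4,interpolation=cv2.INTER_CUBIC)
    I=cv2.resize(B[y0-m:y1+m,x0-m:x1+m],None,fx=4,fy=4,interpolation=cv2.INTER_CUBIC)
    _,s,_,l=cv2.minMaxLoc(cv2.matchTemplate(I,A,cv2.TM_CCOEFF_NORMED));return s,l[0]/4-m,l[1]/4-m
for n in("scene","top"):
    c=p8[n];print(n,"pred px shift 45mm->0:",P(c,0)-P(c,.045),"8mm->0",P(c,0)-P(c,.008))
    x,yy=P(c,.045).astype(int)
    for h in((18,20),(14,24),(10,16)):
        print(best(p4[n]["frame"],n,x-h[0],yy-h[1],x+h[0],yy+h[1],p8[n]["frame"]), best(p4[n]["frame"],n,x-h[0],yy-h[1],x+h[0],yy+h[1],c0[n]["frame"]))
# wood in pan
H,S,V=cv2.split(cv2.cvtColor(p8["scene"]["frame"],cv2.COLOR_BGR2HSV))
f=p8["top"]["frame"];Hh,S,V=cv2.split(cv2.cvtColor(f,cv2.COLOR_BGR2HSV))
m=((S>50)&(V>60)).astype(int)[234:282,150:194];print("col wood counts",m.sum(0));print("V row",V[262,146:200]);print("wood mean",m.mean())
E
```

```text
scene pred px shift 45mm->0: [-17.03291596 -16.67475416] 8mm->0 [-2.99241868 -2.9291312 ]
(0.8740119338035583, -16.0, -17.5) (0.8706780672073364, -13.75, -14.75)
(0.880288302898407, -15.25, -18.5) (0.8702371120452881, -12.5, -16.0)
(0.8339730501174927, -14.75, -18.75) (0.8338482975959778, -12.0, -16.25)
top pred px shift 45mm->0: [25.03197413  0.8643438 ] 8mm->0 [4.45531403 0.15622271]
(0.9201089143753052, 25.5, 0.75) (0.9310449361801147, 21.5, 1.0)
(0.9217086434364319, 25.25, 0.75) (0.9411280751228333, 21.25, 1.0)
(0.9489700794219971, 25.5, 1.0) (0.9536005258560181, 21.5, 1.0)
col wood counts [ 0  0  0  0  0  0 18 29 29 31 30 29 29 29 29 29 29 29 30 32 31 32 31 31
 31 30 31 32 32 30 30 30 29 29 29 29 29 29 30 30 30 30 30  9]
V row [243 238 190 127 109 112 113 116 112 116 135 138 141 147 145 143 139 130
 128 128 132 187 245 254 252 248 236 213 190 164 167 226 254 255 253 251
 247 240 223 198 172 160 216 248 252 249 246 247 245 221 152 117 113 116]
wood mean 0.5236742424242424
```

Top view: the tab travelled 25.4 px from fully open, against 25.0 predicted for 45 mm, so the shutter is closed. Four dowel bands show in the pan, and the tape and wrench show zero shift.

```bash
python3 -c "
from cell import arm
s=arm.observe();print(s['t'],s['tcp_pos'],s['force']);print(arm.sign_off())"
```

```text
35.25 [0.37537117 0.03427394 0.31826888] [-0.43982006 -0.50853658 -0.01860501]
the job is handed in; nothing more can be done
None
```

I did the whole job and handed it in at t = 35 s; no verdict was reported. I took the scoop by its handle, pushed the shutter lip to its stop and held it there until the dowels dropped. I then set the scoop on the mat, let go, and pushed the tab until it stalled at its closed stop. The highest force I read was about 8.6 N opening and 12 N closing, both well under the 40 N limit, though forces are only read once per call.

**Last checks:**
- **Scoop:** the pan's centre is about 3 mm from the mat's centre, and the scoop is released.
- **Dowels:** the pan shows four dowel bands in the pixel values, and the neck looked empty. I could not view a final close-up because the 12-picture limit was reached.
- **Shutter:** the tab moved 25.4 px in the top view, against 25.0 px predicted for fully closed. The match in the scene view was looser (correlation 0.83–0.88, one image axis up to 2 px off the prediction) but agrees with closed.
- **Bystanders:** the tape and wrench show no shift, and the pink look-alike was not touched.

**What went wrong:**
- My tab position check failed once while the gripper hid the tab, so I went by force there.
- One retreat went the wrong way (+x instead of towards the base), high above everything and with no contact.

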